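# Sound the burner's mixing tube and show the gauge tip

### The arm

A 6-joint arm with a two-finger parallel gripper is mounted at the origin on the work surface. World frame = base frame: x ahead of the robot, y to its left, z up, the work surface at z = 0. Lengths are in m, angles in rad, forces in N, time in s.
With the tool pointing down it reaches from about 0.275 to 0.75 m from the base axis. Payload 10.2 kg.
Tool frame: the origin (TCP) lies midway between the tips of the shut fingers; the grasp point (between the pads) lies 19 mm behind it; z points along the fingers, y is the line along which they close (so a half turn about z gives the same grasp; the last joint's range is limited). The gripper opens to 88 mm and grips with 3 to 60 N. Pads are 18 mm wide; open, the fingers measure 123 mm over their backs; the gripper's body (75 mm by 187 mm) begins 45 mm behind the grasp point.
Start: joints at [-1.477, 0.313, 1.498, -0, 1.331, -0.223], TCP at [0.164, -0.499, 0.239] pointing down, gripper open.
Joint ranges: [-2.94, 2.94], [-0.97, 2.17], [0.19, 2.56], [-1.23, 4.37], [0.02, 3.11], [-2.88, 2.88]. Speed limits (rad/s): [2.39, 2.39, 3.01, 3.14, 3.14, 3.14].

### API

Orientations are given as a 3x3 rotation matrix whose columns are the frame's x, y, z axes.
In Python, from plant import arm, camera gives the robot as it stands. The module is installed in compiled form; this text tells all that it offers.
- The arm moves only by the tool arm_command, never from a script. Its argument "increments" is a list of rows, each an object with "fingers": the opening, from 0 (shut) to 1 (fully open); "linear": the shift along the tool's x, y, z normalised to -1 to 1, where 1 is 0.8 m, a list of three; "dr": the turn, a rotation vector about the tool's x, y, z normalised to -1 to 1, where 1 is 60 degrees, a list of three. In form: [{"fingers": fingers, "linear": [dx, dy, dz], "dr": [rx, ry, rz]}, ...]. A call has 1 to 8 rows; each row shifts and turns the commanded pose from where the row before left it, along the tool's axes as they then stand; what a row does not reach is not made up. A row lasts 1/10 s, in which the tool goes at most 50 mm and 8.59 degrees, less where a joint would pass 70% of its speed; a pose out of reach is approached as far as the arm can. A call with a number of a shift or a turn outside -1 to 1 is refused whole. A call with a gripper value outside its range is refused whole. The fingers move at their own pace and stop on an object; "squeeze" is the grip in N (left out, the last holds). Time passes only in rows, so rows that do not move let the fingers close. It gives the time, the measured TCP pose, the force, the opening and the grip force at its end, in the units of the state.
- arm.get_state(): the state, without advancing time (a new reading comes with each control period).
- camera(name): name is "side" or "top"; returns a dict with "frame" (400x640x3 uint8, red, green, blue), "fx", "fy", "cx", "cy" (pixels), "world_from_camera" (4x4, takes a point from camera to world coordinates). Camera axes: x right, y down, z forward; pixel columns grow to the right and rows downward; lengths in m; the calibration is good to about 2 mm. A picture is of the moment at which its call begins. There is no depth.
- arm.job_done(): hands the job in; it is judged then, once.
The state is a dict: "time": time; "joint_positions": joint angles; "joint_vel": joint speeds; "joint_efforts": joint torques, N m; "position": TCP position; "orientation": TCP orientation; "contact_force": force on the tool from outside, world axes, zero at the start; "torque": the same for the moment, N m; "finger_gap": finger opening in m; "finger_force": force on a finger pad.
Only numpy, scipy, OpenCV 4.12 (cv2) and the standard library are available. Lean on these libraries where they do the work, as an engineer would, in place of code of your own. Each camera call takes 0.05 s, during which the arm holds its last target. There are 200 camera calls.

### The job

Take the red-handled gauge rod from its rest, push its thin end into the mouth of the tilted brass burner tube until the brass collar stops against the mouth, then draw it fully out again. Finish by holding the rod level in the gripper, its tip above the red dot of the round light disc and about 80 mm over the disc, so that the tip can be read: the program ends while still holding it there, still, and resting on nothing. Do not swivel the tube in its clamp and leave the other things on the bench where they are.

Things in the scene. Friction and masses are not known exactly. Their poses are not given: they have to be found in the camera images.
- gauge: loose round gauge rod, 180 g, lying level in its rest. Origin on the axis at the centre of its red handle (20 mm thick, 60 mm long); +x runs along the rod to the tip, roll means nothing. In x (mm): tail and dark end knob (20 mm thick) back to -87, handle -30 to 30, steel rod 10 mm thick, brass collar 34 mm wide at 67 to 75, yellow band, tapered brass tip ending at 165
- gauge_collar (a point): centre of the gauge collar's front face (75 mm ahead of the handle's centre); axes as the gauge
- gauge_tip (a point): end of the gauge's tip (165 mm ahead of the handle's centre, 90 mm ahead of the collar's front face); axes as the gauge
- rest: fixed wooden rest: foot 240 x 46 x 10 mm, two slotted boards 8 mm thick, 67 mm high, 55 mm behind and 128 mm ahead of the origin (table height, about under the handle's centre); +x as the gauge lies. The gauge's axis is 52 mm above the table, in slots open at the top: lift it straight up at least 25 mm to leave them
- burner: the fixed clamp that carries the burner tube: base 120 x 90 x 12 mm, two green cheeks up to 130 mm high at its middle with the tube between them. Origin under its centre at table height; +x is level and points the way the gauge goes in (seen from above)
- tube_mouth (a point): centre of the mouth of the brass burner tube. Its +x axis points down the bore, along the tube's axis: the way the gauge goes in. Bore 18 mm, outer diameter 26 mm, 120 mm deep, mouth face square to the axis
- tube (a joint): tilt of the burner tube below level (rad), 0 = level, larger = the bore runs down more steeply (mouth up). Starts between 0.26 and 0.60. A stiff clamp hinge that stays where it is, 50 mm along the bore from the mouth and 110 mm above the table
- pad: the fixed round light disc, black rim, bright white top with a red centre dot, 110 mm in diameter, 12 mm thick, origin under its centre
- pad_mid (a point): the red dot at the centre of the light disc's top face
- obelisk: loose dark carbon cone-like marking weight, 48 mm wide, 90 mm tall, origin under its centre; a bystander
- jar: loose amber glass jar with a steel cap, 56 mm wide, 75 mm tall, origin under its centre; a bystander
- tin: loose steel tin with a blue band, 60 mm wide, 60 mm tall, origin under its centre; a bystander
- paddle: loose flat black carbon paddle, 110 x 50 x 12 mm, lying flat, origin under its centre; a bystander
- cork: loose brown stick, 75 mm long and 22 mm thick, lying, origin under its centre; a bystander
- lighter: loose yellow lighter, 89 x 24 x 13 mm, lying, origin under its centre; a bystander
- glass_piece: loose bent white glass tube, about 120 x 70 x 10 mm, lying flat, origin under its middle; a bystander
Things that resemble listed ones, but are neither listed nor needed, are in the scene too. There is more than one size of the pad; the one meant has the size given above.

How it is judged:
On the way, in this order (a step that is already met when the one before it is completed fails the run):
1. the gauge rod is in the tube with its collar stopped against the mouth (x of gauge_collar in the frame of tube_mouth above -0.004 m and x of gauge_tip in the frame of tube_mouth above 0.085 m and angle between the x axis of gauge and the x axis of tube_mouth, either way round below 0.12 rad and y of gauge_tip in the frame of tube_mouth between -0.007 and 0.007 m and z of gauge_tip in the frame of tube_mouth between -0.007 and 0.007 m), for 0.2 s.
2. the gauge rod is drawn fully out of the tube, held by the gripper (x of gauge_tip in the frame of tube_mouth below -0.003 m and contact force between the fingers and gauge above 1 N), for 0.1 s.
At the end, for the whole second after the job is handed in: The gripper holds the gauge rod (fingers press it with over 1 N), level within 0.1 rad, its tip within 25 mm horizontally of the light disc's red dot and 40 to 120 mm above the disc's top, still (under 0.03 m/s and 0.2 rad/s), not touching the rest, the burner, the disc or any of the other things (contact force between the fingers and gauge above 1 N and horizontal distance between gauge_tip and pad_mid below 0.025 m and z of gauge_tip in the frame of pad between 0.052 and 0.132 m and angle between gauge's own x axis and vertical between 1.4708 and 1.6708 rad and contact force between gauge and rest below 0.1 N and contact force between gauge and burner below 0.1 N and contact force between gauge and pad below 0.1 N and contact force between gauge and obelisk below 0.1 N and contact force between gauge and jar below 0.1 N and contact force between gauge and tin below 0.1 N and contact force between gauge and paddle below 0.1 N and contact force between gauge and cork below 0.1 N and contact force between gauge and lighter below 0.1 N and contact force between gauge and glass_piece below 0.1 N and linear speed of gauge below 0.03 m/s and angular speed of gauge below 0.2 rad/s); the arm keeps its last pose, push and grip.
It fails at once if the burner tube is swivelled in its clamp: its mouth moves over 10 mm (distance of tube_mouth from where it was at the start of the episode above 0.01 m).
It fails at once if a bystander is moved over 30 mm or tipped over (distance of any of obelisk, jar, tin, paddle, cork, lighter, glass_piece from where it was at the start of the episode above 0.03 m or angle between any of obelisk, jar, tin's own z axis and vertical above 0.5 rad).
It also fails if it takes over 48 s, if anything falls off the work surface, if the arm or the gripper's body presses on something with over 40 N, if the wrist force passes 120 N, or if a joint passes its speed limit or range.

## Working session

There is one attempt and no reset: what is moved stays moved. The work goes in short steps, Python scripts to look and compute and a tool call to move; the robot and the scene stay as the last step left them, time stands still between calls to the robot, and variables do not carry over. Pictures are saved under pics/ and viewed, at most 10 in all, crops included, and the job is handed in when it is done.

Besides the shell and the picture viewer there is one more tool, called after "Call:" as name(argument=value, ...), one argument or row to a line, values as JSON. arm_command: Moves the arm, as the interface text tells. Scaled input: -1 to 1 covers 0.8 m each way for a shift and 60 degrees each way for a turn. Its arguments: {"type":"object","properties":{"increments":{"type":"array","items":{"type":"object","properties":{"fingers":{"type":"number"},"linear":{"type":"array","items":{"type":"number","minimum":-1,"maximum":1}},"dr":{"type":"array","items":{"type":"number","minimum":-1,"maximum":1}}}}},"squeeze":{"type":"number"}},"required":["increments"]}

```bash
mkdir -p pics; cat > h.py <<'E'
import numpy as np, cv2
from plant import arm, camera
def grab(n,tag):
    c=camera(n); cv2.imwrite(f'pics/{tag}.png',cv2.cvtColor(c['frame'],cv2.COLOR_RGB2BGR)); 
    np.savez(f'pics/{tag}.npz',**c); return c
def load(tag): return dict(np.load(f'pics/{tag}.npz'))
def ray(c,u,v):
    T=c['world_from_camera']; d=T[:3,:3]@np.array([(u-c['cx'])/c['fx'],(v-c['cy'])/c['fy'],1]); return T[:3,3],d/np.linalg.norm(d)
def onz(c,u,v,z):
    o,d=ray(c,u,v); return o+d*(z-o[2])/d[2]
def tri(c1,p1,c2,p2):
    o1,d1=ray(c1,*p1);o2,d2=ray(c2,*p2)
    s=np.linalg.lstsq(np.c_[d1,-d2],o2-o1,rcond=None)[0]
    a,b=o1+s[0]*d1,o2+s[1]*d2
    return (a+b)/2,np.linalg.norm(a-b)
def proj(c,P):
    q=np.linalg.inv(c['world_from_camera'])@np.r_[P,1]; return np.array([c['fx']*q[0]/q[2]+c['cx'],c['fy']*q[1]/q[2]+c['cy']])
E
python3 - <<'E'
from h import *
np.set_printoptions(precision=4,suppress=True)
for n in('top','side'):
    c=grab(n,n+'0'); print(n,c['fx'],c['cx'],c['cy'],c['world_from_camera'])
print(arm.get_state())
E
```

```text
top 387.45495847798344 320.36569477902754 201.14540404285032 [[-0.0192 -0.9931  0.1156  0.3795]
 [-0.9998  0.0202  0.0082 -0.1077]
 [-0.0105 -0.1155 -0.9933  0.9601]
 [ 0.      0.      0.      1.    ]]
side 461.6108807399428 306.0507787484206 200.28703140258668 [[-0.9738 -0.133   0.1847  0.2317]
 [-0.2267  0.6369 -0.7368  0.9749]
 [-0.0196 -0.7594 -0.6504  1.0106]
 [ 0.      0.      0.      1.    ]]
{'time': 0.1, 'joint_positions': array([-1.4774,  0.3134,  1.4983, -0.    ,  1.331 , -0.2234]), 'joint_vel': array([ 0.0005, -0.002 , -0.0032, -0.0003,  0.0004, -0.0014]), 'joint_efforts': array([  0.002 , -40.2811, -25.2644,   0.0695,   0.0342,  -0.    ]), 'position': array([ 0.1635, -0.4987,  0.2382]), 'orientation': array([[ 0.9502,  0.3115, -0.0001],
       [ 0.3115, -0.9502,  0.0011],
       [ 0.0002, -0.0011, -1.    ]]), 'contact_force': array([0.2242, 0.2027, 0.078 ]), 'torque': array([0.0137, 0.0183, 0.0096]), 'finger_force': 0.0, 'finger_gap': 0.08819595685070561}
```

View pics/top0.png

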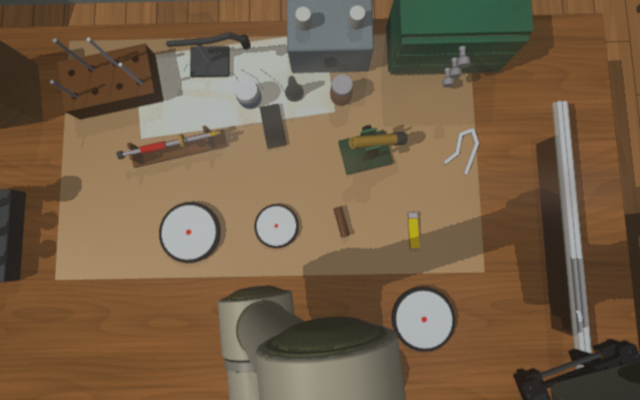

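View pics/side0.png

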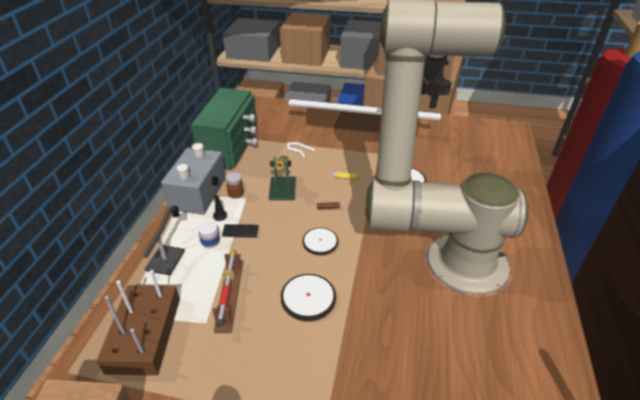

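The discs in the top view are at (190,232), (277,226) and (424,319). The one at (277,226) is about 44 px across, or about 110 mm. The gauge lies at (120–220, 155–132) with its tip to the right. The burner is near (370,148). I'll zoom in on the burner and the gauge.

```bash
python3 - <<'E'
from h import *
a=cv2.imread('pics/top0.png');b=cv2.imread('pics/side0.png')
R=lambda i,x,y,w,h,W,H:cv2.resize(i[y:y+h,x:x+w],(W,H),interpolation=cv2.INTER_CUBIC)
top=np.hstack([R(a,330,110,100,75,400,300),R(b,255,140,60,70,257,300)])
bot=np.hstack([R(a,105,110,130,70,520,280),R(b,205,240,45,95,137,280)])
bot=bot[:,:657]; bot=cv2.copyMakeBorder(bot,0,0,0,657-bot.shape[1],0)
cv2.imwrite('pics/crop.png',np.vstack([top,bot]))
E
```

```text
(no output)
```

View pics/crop.png

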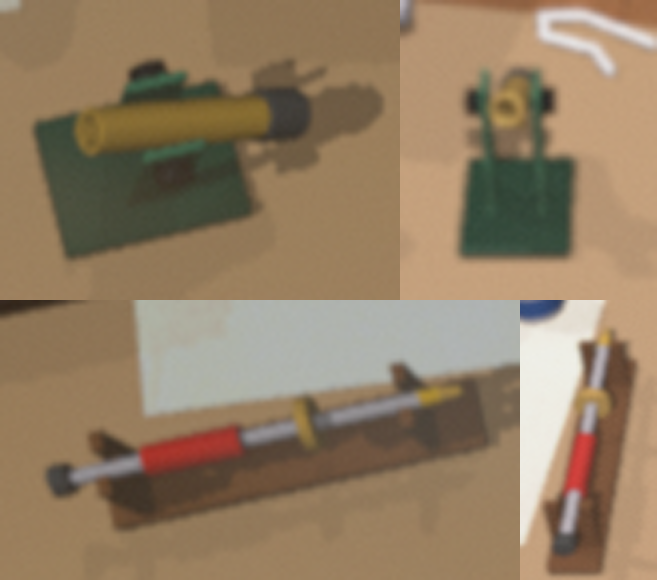

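The mouth (the open ring) is at top (352.5,143) and side (280.4,165). The dark cap is at top (402,138), on the far side. The gauge tip points right, towards -y, with its tip at top (220.5,133) and side (232.6,250). Next I'll triangulate these.

```bash
python3 - <<'E'
from h import *
np.set_printoptions(precision=4,suppress=True)
t,s=load('top0'),load('side0')
def cen(c,lo,hi,box):
    x,y,w,h=box; m=cv2.inRange(cv2.cvtColor(c['frame'][y:y+h,x:x+w],cv2.COLOR_RGB2HSV),lo,hi)
    v,u=np.nonzero(m); return np.array([u.mean()+x,v.mean()+y]),len(u),(u.min()+x,u.max()+x,v.min()+y,v.max()+y)
red=((170,150,90),(180,255,255))
for nm,c,box in(('t',t,(105,120,130,60)),('s',s,(205,240,45,95))):
    m=[cen(c,l,h,box) for l,h in(((172,130,70),(180,255,255)),((0,150,70),(5,255,255))) if 1 and cv2.inRange(cv2.cvtColor(c['frame'],cv2.COLOR_RGB2HSV)[box[1]:box[1]+box[3],box[0]:box[0]+box[2]],l,h).any()]
    print(nm,m)
print('handle',tri(t,(152.9,147.5),s,(224.5,295.3)))
print('tip',tri(t,(220.5,132.75),s,(232.6,250.2)),'knob end',tri(t,(118,155.3),s,(219.5,324)))
print('collar',tri(t,(181.3,140.5),s,(229.3,272.5)))
P=tri(t,(352.5,143.2),s,(280.4,165)); print('mouth',P)
print('handle/collar/tip on z.052',onz(t,152.9,147.5,.052),onz(t,181.3,140.5,.052),onz(t,220.5,132.75,.052))
B=[onz(t,330+u/4,110+v/4,.012) for u,v in((37,122),(213,82),(250,212),(67,258))]
print('base',np.array(B),np.mean(B,0),[np.linalg.norm(B[i]-B[i-1]) for i in range(4)])
k=[onz(t,367.5,128.7,.11),onz(t,373.7,153,.11)];print('knobs',k,np.mean(k,0))
print('cap end',onz(t,397,139.2,.09),onz(t,407,137.5,.085))
print('pad dot',tri(t,(276.5,226),s,(320,240)))
for e in((255,226),(299,226)):print(onz(t,*e,.012))
E
```

```text
t [(array([152.125 , 147.1964]), 168, (np.int64(140), np.int64(164), np.int64(142), np.int64(152)))]
s [(array([224.7111, 294.8815]), 135, (np.int64(220), np.int64(229), np.int64(286), np.int64(306)))]
handle (array([0.6238, 0.3005, 0.0529]), np.float64(0.0010888299424725665))
tip (array([0.6599, 0.1398, 0.0463]), np.float64(0.003386173388485475)) knob end (array([0.6059, 0.3845, 0.0519]), np.float64(0.0004851828581842659))
collar (array([0.637 , 0.2299, 0.0588]), np.float64(0.0007315955971231499))
mouth (array([ 0.6019, -0.1736,  0.1321]), np.float64(0.00034789731443089853))
handle/collar/tip on z.052 [0.6235 0.3008 0.052 ] [0.6393 0.2325 0.052 ] [0.6564 0.1379 0.052 ]
base [[ 0.642  -0.1501  0.012 ]
 [ 0.6653 -0.2612  0.012 ]
 [ 0.5817 -0.281   0.012 ]
 [ 0.5551 -0.1666  0.012 ]] [ 0.611  -0.2147  0.012 ] [np.float64(0.08845049918037204), np.float64(0.11353693647228191), np.float64(0.08592250531213907), np.float64(0.11752936185268371)]
knobs [array([ 0.6407, -0.2101,  0.11  ]), array([ 0.5845, -0.2221,  0.11  ])] [ 0.6126 -0.2161  0.11  ]
cap end [ 0.6205 -0.2794  0.09  ] [ 0.6254 -0.3036  0.085 ]
pad dot (array([0.4322, 0.0095, 0.0068]), np.float64(0.0022183304724379756))
[0.4318 0.0615 0.012 ]
[ 0.4297 -0.0464  0.012 ]
```

Checks on the measurements:
- **Gauge:** handle centre (0.624, 0.300, 0.052), yaw about -78°. Length comes out at 251 mm, as it should.
- **Burner:** mouth (0.602, -0.174, 0.132), with the base centre at (0.611, -0.215). The tube yaw is about -78° and the tilt about 0.45, which fits the 50 mm hinge distance.
- **Disc:** dot at (0.431, 0.008), diameter 108 mm.

Next I'll plan the approach.

```bash
cat >> h.py <<'E'
from scipy.spatial.transform import Rotation as Ro, Slerp
import json
def frame(yaw,tilt):  # tool pose for the rod pointing along yaw, tilted down; tool x = -rod x
    d=np.array([np.cos(yaw)*np.cos(tilt),np.sin(yaw)*np.cos(tilt),-np.sin(tilt)])
    y=np.array([-np.sin(yaw),np.cos(yaw),0]); x=-d; return np.c_[x,y,np.cross(x,y)]
def plan(p1,R1,n,f=None,dec=3,start=None):
    s=arm.get_state(); p0,R0=start or (s['position'],s['orientation'])
    p0=np.array(p0)
    r=Ro.from_matrix(R0).inv()*Ro.from_matrix(R1); rv=r.as_rotvec(); p=p0.copy(); R=R0.copy()
    print('dist',np.linalg.norm(p1-p0)/n,'m/row  rot',np.degrees(np.linalg.norm(rv))/n,'deg/row')
    for i in range(n):
        l=np.round(R.T@(p0+(p1-p0)*(i+1)/n-p)/.8,dec); d=np.round(rv/n/np.radians(60),dec)
        p=p+R@l*.8; R=R@Ro.from_rotvec(d*np.radians(60)).as_matrix()
        print(json.dumps({"linear":list(map(float,l)),"dr":list(map(float,d)),**({} if f is None else {"fingers":f})}))
E
python3 - <<'E'
from h import *
yaw=np.arctan2(-.979,.205); R=frame(yaw,0); R[:,:]=R if R[0,1]>0 else R
print(R)
plan(np.array([.6237,.3004,.15]),R,24,.6)
E
```

```text
[[-0.20495225  0.97877197  0.        ]
 [ 0.97877197  0.20495225  0.        ]
 [ 0.          0.         -1.        ]]
dist 0.03859656241690131 m/row  rot 3.486514841301418 deg/row
{"linear": [0.036, -0.032, 0.005], "dr": [-0.0, -0.0, -0.058], "fingers": 0.6}
{"linear": [0.037, -0.03, 0.004], "dr": [-0.0, -0.0, -0.058], "fingers": 0.6}
{"linear": [0.04, -0.027, 0.005], "dr": [-0.0, -0.0, -0.058], "fingers": 0.6}
{"linear": [0.041, -0.026, 0.005], "dr": [-0.0, -0.0, -0.058], "fingers": 0.6}
{"linear": [0.042, -0.022, 0.004], "dr": [-0.0, -0.0, -0.058], "fingers": 0.6}
{"linear": [0.044, -0.02, 0.005], "dr": [-0.0, -0.0, -0.058], "fingers": 0.6}
{"linear": [0.045, -0.017, 0.004], "dr": [-0.0, -0.0, -0.058], "fingers": 0.6}
{"linear": [0.045, -0.015, 0.005], "dr": [-0.0, -0.0, -0.058], "fingers": 0.6}
{"linear": [0.047, -0.011, 0.005], "dr": [-0.0, -0.0, -0.058], "fingers": 0.6}
{"linear": [0.047, -0.009, 0.004], "dr": [-0.0, -0.0, -0.058], "fingers": 0.6}
{"linear": [0.048, -0.006, 0.005], "dr": [-0.0, -0.0, -0.058], "fingers": 0.6}
{"linear": [0.048, -0.003, 0.005], "dr": [-0.0, -0.0, 
[... 257 characters left out ...]

{"linear": [0.048, 0.009, 0.004], "dr": [-0.0, -0.0, -0.058], "fingers": 0.6}
{"linear": [0.046, 0.011, 0.005], "dr": [-0.0, -0.0, -0.058], "fingers": 0.6}
{"linear": [0.046, 0.014, 0.004], "dr": [-0.0, -0.0, -0.058], "fingers": 0.6}
{"linear": [0.045, 0.017, 0.005], "dr": [-0.0, -0.0, -0.058], "fingers": 0.6}
{"linear": [0.044, 0.02, 0.005], "dr": [-0.0, -0.0, -0.058], "fingers": 0.6}
{"linear": [0.042, 0.022, 0.004], "dr": [-0.0, -0.0, -0.058], "fingers": 0.6}
{"linear": [0.041, 0.025, 0.005], "dr": [-0.0, -0.0, -0.058], "fingers": 0.6}
{"linear": [0.04, 0.028, 0.005], "dr": [-0.0, -0.0, -0.058], "fingers": 0.6}
{"linear": [0.038, 0.029, 0.004], "dr": [-0.0, -0.0, -0.058], "fingers": 0.6}
```

Call:
arm_command(
  increments=[
    {"linear": [0.036,-0.032,0.0],"dr": [0,0,-0.058],"fingers": 0.6},
    {"linear": [0.037,-0.03,0.0],"dr": [0,0,-0.058],"fingers": 0.6},
    {"linear": [0.04,-0.027,0.0],"dr": [0,0,-0.058],"fingers": 0.6},
    {"linear": [0.041,-0.026,0.0],"dr": [0,0,-0.058],"fingers": 0.6},
    {"linear": [0.042,-0.022,0.0],"dr": [0,0,-0.058],"fingers": 0.6},
    {"linear": [0.044,-0.02,0.0],"dr": [0,0,-0.058],"fingers": 0.6},
    {"linear": [0.045,-0.017,0.0],"dr": [0,0,-0.058],"fingers": 0.6},
    {"linear": [0.045,-0.015,0.0],"dr": [0,0,-0.058],"fingers": 0.6},
  ],
)

```text
time: 0.9
position: [0.317, -0.2311, 0.2386]
orientation: [[0.693, 0.721, -0.0], [0.721, -0.693, 0.0], [0.0, -0.0, -1.0]]
contact_force: [0.2, -0.5, -0.2]
finger_gap: 0.0526
finger_force: 0.0
```

Call:
arm_command(
  increments=[
    {"linear": [0.047,-0.011,0.005],"dr": [0,0,-0.058],"fingers": 0.6},
    {"linear": [0.047,-0.009,0.005],"dr": [0,0,-0.058],"fingers": 0.6},
    {"linear": [0.048,-0.006,0.005],"dr": [0,0,-0.058],"fingers": 0.6},
    {"linear": [0.048,-0.003,0.005],"dr": [0,0,-0.058],"fingers": 0.6},
    {"linear": [0.048,0,0.005],"dr": [0,0,-0.058],"fingers": 0.6},
    {"linear": [0.048,0.002,0.005],"dr": [0,0,-0.058],"fingers": 0.6},
    {"linear": [0.047,0.006,0.005],"dr": [0,0,-0.058],"fingers": 0.6},
    {"linear": [0.048,0.009,0.005],"dr": [0,0,-0.058],"fingers": 0.6},
  ],
)

```text
time: 1.7
position: [0.471, 0.0355, 0.2064]
orientation: [[0.276, 0.961, -0.0], [0.961, -0.276, -0.0], [-0.0, -0.0, -1.0]]
contact_force: [0.5, -0.3, -0.8]
finger_gap: 0.0528
finger_force: 0.0
```

Call:
arm_command(
  increments=[
    {"linear": [0.046,0.011,0.005],"dr": [0,0,-0.058],"fingers": 0.6},
    {"linear": [0.046,0.014,0.005],"dr": [0,0,-0.058],"fingers": 0.6},
    {"linear": [0.045,0.017,0.005],"dr": [0,0,-0.058],"fingers": 0.6},
    {"linear": [0.044,0.02,0.005],"dr": [0,0,-0.058],"fingers": 0.6},
    {"linear": [0.042,0.022,0.005],"dr": [0,0,-0.058],"fingers": 0.6},
    {"linear": [0.041,0.025,0.005],"dr": [0,0,-0.058],"fingers": 0.6},
    {"linear": [0.04,0.028,0.005],"dr": [0,0,-0.058],"fingers": 0.6},
    {"linear": [0.038,0.029,0.005],"dr": [0,0,-0.058],"fingers": 0.6},
  ],
)

```text
time: 2.5
position: [0.6238, 0.3017, 0.174]
orientation: [[-0.205, 0.979, -0.001], [0.979, 0.205, -0.0], [-0.0, -0.001, -1.0]]
contact_force: [0.6, -1.0, 1.1]
finger_gap: 0.0534
finger_force: 0.0
```

```bash
python3 - <<'E'
from h import *
np.set_printoptions(precision=4,suppress=True)
s=arm.get_state();print(s)
R=frame(np.arctan2(-.979,.205),0)
plan(np.array([.6237,.3004,.033]),R,5,.6,4)
E
```

```text
{'time': 2.5, 'joint_positions': array([ 0.2819,  0.7441,  0.988 , -0.    ,  1.4104,  0.0756]), 'joint_vel': array([ 0.4043,  0.782 , -1.2653, -0.0001,  0.4707, -0.1976]), 'joint_efforts': array([ -0.5105, -63.6373, -20.6003,   0.1539,  -0.5481,   0.2928]), 'position': array([0.6238, 0.3017, 0.174 ]), 'orientation': array([[-0.2048,  0.9788, -0.0008],
       [ 0.9788,  0.2048, -0.0003],
       [-0.0001, -0.0009, -1.    ]]), 'contact_force': array([ 0.6347, -0.9751,  1.1303]), 'torque': array([-0.0783, -0.0917,  0.0102]), 'finger_force': 0.0, 'finger_gap': 0.05340215023080276}
dist 0.028196605458365654 m/row  rot 0.010276063477220532 deg/row
{"linear": [-0.0003, -0.0001, 0.0352], "dr": [-0.0002, 0.0, -0.0], "fingers": 0.6}
{"linear": [-0.0003, -0.0, 0.0353], "dr": [-0.0002, 0.0, -0.0], "fingers": 0.6}
{"linear": [-0.0003, -0.0001, 0.0352], "dr": [-0.0002, 0.0, -0.0], "fingers": 0.6}
{"linear": [-0.0003, -0.0001, 0.0353], "dr": [-0.0002, 0.0, -0.0], "fingers": 0.6}
{"linear": [-0.0004, -0.0001, 0.0352], "dr": [-0.0002, 0.0, -0.0], "fingers": 0.6}
```

Call:
arm_command(
  increments=[
    {"linear": [0,0,0.035],"fingers": 0.6},
    {"linear": [0,0,0.035],"fingers": 0.6},
    {"linear": [-0.002,0,0.035],"fingers": 0.6},
    {"linear": [0,0,0.03],"fingers": 0.6},
    {"linear": [0,0,0.025],"fingers": 0.6},
    {"linear": [0,0,0.016],"fingers": 0.6},
    {"linear": [0,0,0],"fingers": 0.6},
    {"linear": [0,0,0],"fingers": 0.6},
  ],
)

```text
schema error: expected keys fingers, linear, dr
```

Call:
arm_command(
  increments=[
    {"linear": [0,0,0],"fingers": 0},
    {"linear": [0,0,0],"fingers": 0},
    {"linear": [0,0,0],"fingers": 0},
    {"linear": [0,0,0],"fingers": 0},
    {"linear": [0,0,0],"fingers": 0},
    {"linear": [0,0,0],"fingers": 0},
  ],
  squeeze=35,
)

```text
schema error: expected keys fingers, linear, dr
```

Call:
arm_command(
  increments=[
    {"linear": [0,0,0.035],"dr": [0,0,0],"fingers": 0.6},
    {"linear": [0,0,0.035],"dr": [0,0,0],"fingers": 0.6},
    {"linear": [-0.002,0,0.035],"dr": [0,0,0],"fingers": 0.6},
    {"linear": [0,0,0.03],"dr": [0,0,0],"fingers": 0.6},
    {"linear": [0,0,0.025],"dr": [0,0,0],"fingers": 0.6},
    {"linear": [0,0,0.016],"dr": [0,0,0],"fingers": 0.6},
    {"linear": [0,0,0],"dr": [0,0,0],"fingers": 0.6},
    {"linear": [0,0,0],"dr": [0,0,0],"fingers": 0.6},
  ],
)

```text
time: 3.3
position: [0.6241, 0.2988, 0.0346]
orientation: [[-0.202, 0.979, 0.001], [0.979, 0.202, 0.0], [0.0, 0.001, -1.0]]
contact_force: [0.3, -0.2, -0.1]
finger_gap: 0.0527
finger_force: 0.0
```

Call:
arm_command(
  increments=[
    {"linear": [0,0,0],"dr": [0,0,0],"fingers": 0},
    {"linear": [0,0,0],"dr": [0,0,0],"fingers": 0},
    {"linear": [0,0,0],"dr": [0,0,0],"fingers": 0},
    {"linear": [0,0,0],"dr": [0,0,0],"fingers": 0},
    {"linear": [0,0,0],"dr": [0,0,0],"fingers": 0},
    {"linear": [0,0,0],"dr": [0,0,0],"fingers": 0},
  ],
  squeeze=35,
)

```text
time: 3.9
position: [0.6239, 0.2988, 0.0341]
orientation: [[-0.202, 0.979, 0.0], [0.979, 0.202, 0.0], [0.0, 0.0, -1.0]]
contact_force: [-0.4, 0.6, 1.6]
finger_gap: 0.0185
finger_force: 34.9
```

Call:
arm_command(
  increments=[
    {"linear": [0,0,-0.015],"dr": [0,0,0],"fingers": 0},
    {"linear": [0,0,-0.03],"dr": [0,0,0],"fingers": 0},
    {"linear": [0,0,-0.04],"dr": [0,0,0],"fingers": 0},
    {"linear": [0,0,-0.045],"dr": [0,0,0],"fingers": 0},
    {"linear": [0,0,-0.045],"dr": [0,0,0],"fingers": 0},
    {"linear": [0,0,-0.04],"dr": [0,0,0],"fingers": 0},
    {"linear": [0,0,-0.02],"dr": [0,0,0],"fingers": 0},
    {"linear": [0,0,0],"dr": [0,0,0],"fingers": 0},
  ],
)

```text
time: 4.7
position: [0.6243, 0.2989, 0.2252]
orientation: [[-0.202, 0.979, 0.005], [0.979, 0.202, 0.001], [0.0, 0.005, -1.0]]
contact_force: [0.4, 0.7, -1.6]
finger_gap: 0.018
finger_force: 35.0
```

```bash
python3 - <<'E'
from h import *
np.set_printoptions(precision=4,suppress=True)
yaw=np.radians(-77.9);tilt=.455
R=frame(yaw,tilt); d=-R[:,0]; mouth=np.array([.602,-.1736,.132])
H=mouth-d*(.165+.045); tcp=H+.019*R[:,2]; print(tcp,H)
s=arm.get_state(); print(s['position'],s['finger_force'])
plan(tcp,R,16,0,3)
E
```

```text
[0.5607 0.019  0.2072] [0.5625 0.0108 0.2243]
[0.6243 0.2989 0.2252] 34.9835367500782
dist 0.017977162066204876 m/row  rot 1.6283196226621965 deg/row
{"linear": [-0.02, -0.009, 0.001], "dr": [0.0, 0.027, -0.0], "fingers": 0}
{"linear": [-0.021, -0.01, 0.001], "dr": [0.0, 0.027, -0.0], "fingers": 0}
{"linear": [-0.02, -0.009, 0.0], "dr": [0.0, 0.027, -0.0], "fingers": 0}
{"linear": [-0.021, -0.009, -0.0], "dr": [0.0, 0.027, -0.0], "fingers": 0}
{"linear": [-0.02, -0.009, -0.001], "dr": [0.0, 0.027, -0.0], "fingers": 0}
{"linear": [-0.021, -0.01, -0.002], "dr": [0.0, 0.027, -0.0], "fingers": 0}
{"linear": [-0.02, -0.009, -0.002], "dr": [0.0, 0.027, -0.0], "fingers": 0}
{"linear": [-0.02, -0.009, -0.002], "dr": [0.0, 0.027, -0.0], "fingers": 0}
{"linear": [-0.02, -0.01, -0.004], "dr": [0.0, 0.027, -0.0], "fingers": 0}
{"linear": [-0.021, -0.009, -0.003], "dr": [0.0, 0.027, -0.0], "fingers": 0}
{"linear": [-0.02, -0.009, -0.005], "dr": [0.0, 0.027, -0.0], "fingers": 0}
{"linear": [-0.019, -0.01, -0.005], "dr": [0.0, 0.027, -0.0], "fingers": 0}
{"linear": [-0.02, -0.009, -0.005], "dr": [0.0, 0.027, -0.0], "fingers": 0}
{"linear": [-0.02, -0.009, -0.006], "dr": [0.0, 0.027, -0.0], "fingers": 0}
{"linear": [-0.019, -0.009, -0.007], "dr": [0.0, 0.027, -0.0], "fingers": 0}
{"linear": [-0.019, -0.01, -0.007], "dr": [0.0, 0.027, -0.0], "fingers": 0}
```

Call:
arm_command(
  increments=[
    {"linear": [-0.02,-0.009,0.001],"dr": [0,0.027,0],"fingers": 0},
    {"linear": [-0.021,-0.01,0.001],"dr": [0,0.027,0],"fingers": 0},
    {"linear": [-0.02,-0.009,0],"dr": [0,0.027,0],"fingers": 0},
    {"linear": [-0.021,-0.009,0],"dr": [0,0.027,0],"fingers": 0},
    {"linear": [-0.02,-0.009,-0.001],"dr": [0,0.027,0],"fingers": 0},
    {"linear": [-0.021,-0.01,-0.002],"dr": [0,0.027,0],"fingers": 0},
    {"linear": [-0.02,-0.009,-0.002],"dr": [0,0.027,0],"fingers": 0},
    {"linear": [-0.02,-0.009,-0.002],"dr": [0,0.027,0],"fingers": 0},
  ],
)

```text
time: 5.5
position: [0.5913, 0.1583, 0.2118]
orientation: [[-0.196, 0.979, -0.048], [0.954, 0.202, 0.221], [0.226, -0.002, -0.974]]
contact_force: [0.4, -0.1, -2.6]
finger_gap: 0.0181
finger_force: 35.0
```

Call:
arm_command(
  increments=[
    {"linear": [-0.02,-0.01,-0.004],"dr": [0,0.027,0],"fingers": 0},
    {"linear": [-0.021,-0.009,-0.003],"dr": [0,0.027,0],"fingers": 0},
    {"linear": [-0.02,-0.009,-0.005],"dr": [0,0.027,0],"fingers": 0},
    {"linear": [-0.019,-0.01,-0.005],"dr": [0,0.027,0],"fingers": 0},
    {"linear": [-0.02,-0.009,-0.005],"dr": [0,0.027,0],"fingers": 0},
    {"linear": [-0.02,-0.009,-0.006],"dr": [0,0.027,0],"fingers": 0},
    {"linear": [-0.019,-0.009,-0.007],"dr": [0,0.027,0],"fingers": 0},
    {"linear": [-0.019,-0.01,-0.007],"dr": [0,0.027,0],"fingers": 0},
  ],
)

```text
time: 6.3
position: [0.5591, 0.0183, 0.2035]
orientation: [[-0.181, 0.979, -0.09], [0.88, 0.202, 0.429], [0.439, -0.002, -0.899]]
contact_force: [-0.4, -0.8, -1.8]
finger_gap: 0.018
finger_force: 35.0
```

Call:
arm_command(
  increments=[
    {"linear": [0,0,0],"dr": [0,0,0],"fingers": 0},
    {"linear": [0,0,0],"dr": [0,0,0],"fingers": 0},
  ],
)

```text
time: 6.5
position: [0.5596, 0.0189, 0.2038]
orientation: [[-0.181, 0.979, -0.089], [0.881, 0.201, 0.428], [0.437, -0.001, -0.899]]
contact_force: [0.4, 0.4, -2.2]
finger_gap: 0.0182
finger_force: 35.0
```

```bash
python3 - <<'E'
from h import *
t=grab('top','top1');s=grab('side','side1')
R=lambda i,x,y,w,h,k:cv2.resize(i[y:y+h,x:x+w],None,fx=k,fy=k,interpolation=cv2.INTER_CUBIC)
a=cv2.imread('pics/top1.png');b=cv2.imread('pics/side1.png')
cv2.imwrite('pics/c1.png',np.hstack([R(a,230,110,130,75,4),R(b,240,130,65,75,4)]))
st=arm.get_state();print(st['position'],st['orientation'])
E
```

```text
[0.55976441 0.01967164 0.20428408] [[-1.82426092e-01  9.79176809e-01 -8.90701859e-02]
 [ 8.80721924e-01  2.03008943e-01  4.27920860e-01]
 [ 4.37092226e-01 -3.82135481e-04 -8.99416611e-01]]
```

View pics/c1.png

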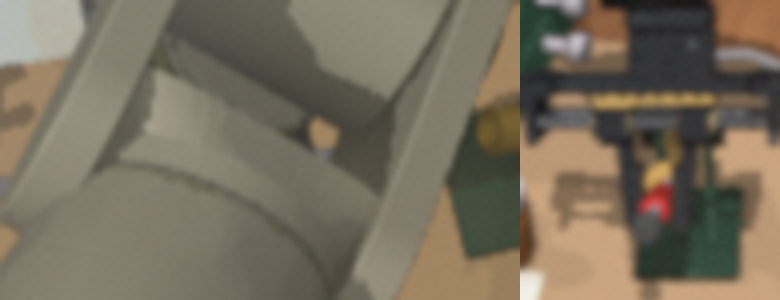

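The arm hides the top view. The side view shows the rod from behind: knob at about (272,186), handle (274,181), collar (274,171). I'll compare these with the FK projection.

```bash
python3 - <<'E'
from h import *
np.set_printoptions(precision=4,suppress=True)
s=load('side1'); st=arm.get_state(); p,R=st['position'],st['orientation']
H=p-.019*R[:,2]+.000*R[:,2]; d=-R[:,0]; m=np.array([.602,-.1736,.132])
for x in(-.087,-.03,0,.03,.067,.075,.165):
    q=proj(s,H+d*x); print(x,q,'crop',520+(q[0]-240)*4,(q[1]-130)*4)
print('tip',H+d*.165,'mouth',proj(s,m)); print('yaw,tilt',np.degrees(np.arctan2(d[1],d[0])),np.arcsin(-d[2]))
r=H+.165*d-m; print('axial',r@d,'lat',r@R[:,1],'toolz',r@R[:,2])
hsv=cv2.cvtColor(s['frame'],cv2.COLOR_RGB2HSV)[150:210,255:300]
k=cv2.inRange(hsv,(172,130,70),(180,255,255)); v,u=np.nonzero(k); print('red',u.mean()+255,v.mean()+150,u.min()+255,u.max()+255,v.min()+150,v.max()+150)
cv2.imwrite('pics/z.png',cv2.resize(cv2.cvtColor(s['frame'],cv2.COLOR_RGB2BGR)[145:195,255:300],None,fx=12,fy=12,interpolation=cv2.INTER_CUBIC))
E
```

```text
-0.087 [271.5079 186.3869] crop 646.0316928487657 225.547740741315
-0.03 [273.6674 181.687 ] crop 654.6695854319673 206.7478396618053
0 [274.7295 179.3753] crop 658.9180034575115 197.5013900382056
0.03 [275.7447 177.1659] crop 662.9787112478041 188.66348148181078
0.067 [276.9366 174.5717] crop 667.7463750398767 178.28692182817065
0.075 [277.186  174.0288] crop 668.7441570923597 176.11530372746995
0.165 [279.8081 168.3221] crop 679.2323826911652 153.28825397454943
tip [ 0.5916 -0.1338  0.1493] mouth [280.3098 164.9957]
yaw,tilt -78.29767015377571 0.45236316871974774
axial -0.04451824710506113 lat -0.002147860404504217 toolz 0.002453397722430155<stdin>:10: RuntimeWarning: Mean of empty slice.
  ret = ret.dtype.type(ret / rcount)
Traceback (most recent call last):
ValueError: zero-size array to reduction operation minimum which has no identity
```

```bash
python3 - <<'E'
from h import *
s=load('side1')
cv2.imwrite('pics/z.png',cv2.resize(cv2.cvtColor(s['frame'],cv2.COLOR_RGB2BGR)[145:195,255:300],None,fx=12,fy=12,interpolation=cv2.INTER_CUBIC))
E
```

```text
(no output)
```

View pics/z.png

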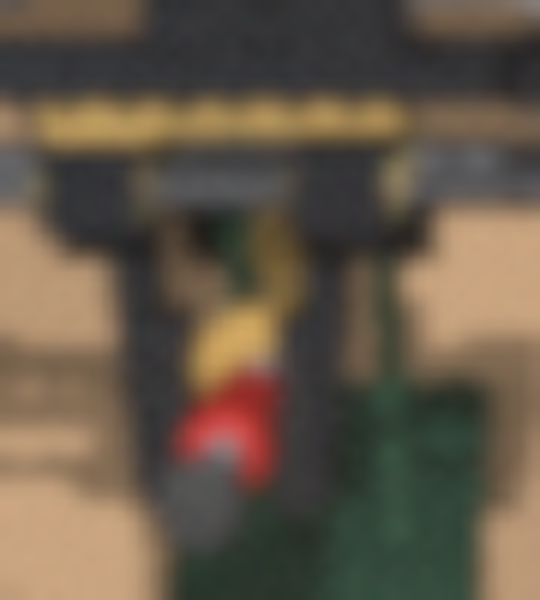

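The side image agrees with FK to about 1 px. The tip sits about 2 mm off in lateral and about 3 mm too far in tool z. I'll correct that and advance to just before the mouth.

Call:
arm_command(
  increments=[
    {"linear": [0,0.0025,-0.0038],"dr": [0,0,0],"fingers": 0},
    {"linear": [-0.015,0,0],"dr": [0,0,0],"fingers": 0},
    {"linear": [-0.015,0,0],"dr": [0,0,0],"fingers": 0},
    {"linear": [-0.013,0,0],"dr": [0,0,0],"fingers": 0},
    {"linear": [0,0,0],"dr": [0,0,0],"fingers": 0},
    {"linear": [0,0,0],"dr": [0,0,0],"fingers": 0},
    {"linear": [0,0,0],"dr": [0,0,0],"fingers": 0},
  ],
)

```text
time: 7.3
position: [0.5684, -0.0122, 0.1924]
orientation: [[-0.182, 0.979, -0.088], [0.881, 0.202, 0.428], [0.437, 0.0, -0.899]]
contact_force: [-0.0, -0.8, -1.3]
finger_gap: 0.0186
finger_force: 35.0
```

```bash
cat >> h.py <<'E'
def rel():
    st=arm.get_state(); p,R=st['position'],st['orientation']
    H=p-.018*R[:,2]; d=-R[:,0]; m=np.array([.602,-.1736,.132]); r=H+.165*d-m
    print('t',st['time'],'mm axial %.1f lat %.1f toolz %.1f'%tuple(1e3*np.array([r@d,r@R[:,1],r@R[:,2]])),'yaw %.2f tilt %.4f'%(np.degrees(np.arctan2(d[1],d[0])),np.arcsin(-d[2])),'F tool',(R.T@st['contact_force']).round(1),'M',(R.T@st['torque']).round(2))
E
python3 - <<'E'
from h import *
rel(); t=grab('top','top2');s=grab('side','side2')
a=cv2.imread('pics/top2.png');b=cv2.imread('pics/side2.png')
R=lambda i,x,y,w,h,k:cv2.resize(i[y:y+h,x:x+w],None,fx=k,fy=k,interpolation=cv2.INTER_CUBIC)
cv2.imwrite('pics/c2.png',np.hstack([R(a,310,115,60,50,7),R(b,260,140,40,50,7)]))
E
```

```text
t 7.3 mm axial -9.7 lat -0.2 toolz -0.2 yaw -78.31 tilt 0.4524 F tool [-1.2 -0.2  0.8] M [-0.12 -0.36 -0.06]
```

View pics/c2.png

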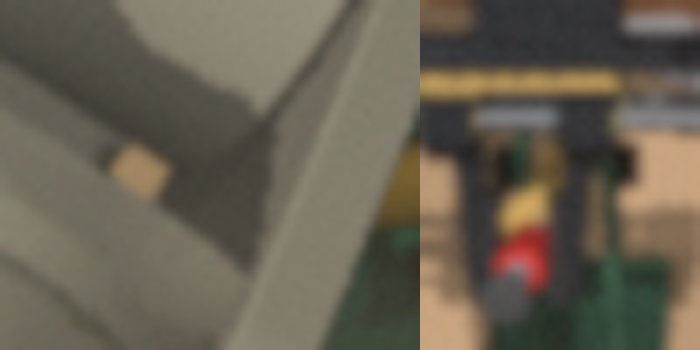

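The top view is still blocked. In the side view the collar lies just in front of the tube, which is at about (278,163). I'll insert slowly and watch the force.

Call:
arm_command(
  increments=[
    {"linear": [-0.004,0,0],"dr": [0,0,0],"fingers": 0},
    {"linear": [-0.004,0,0],"dr": [0,0,0],"fingers": 0},
    {"linear": [-0.004,0,0],"dr": [0,0,0],"fingers": 0},
    {"linear": [-0.004,0,0],"dr": [0,0,0],"fingers": 0},
    {"linear": [-0.004,0,0],"dr": [0,0,0],"fingers": 0},
    {"linear": [-0.004,0,0],"dr": [0,0,0],"fingers": 0},
  ],
)

```text
time: 8.0
position: [0.5719, -0.0295, 0.1837]
orientation: [[-0.182, 0.979, -0.088], [0.881, 0.202, 0.428], [0.437, -0.0, -0.899]]
contact_force: [0.6, 0.2, -2.7]
finger_gap: 0.0187
finger_force: 35.0
```

```bash
python3 -c "
from h import *
rel()"
```

```text
t 8.0 mm axial 10.0 lat -0.4 toolz -0.1 yaw -78.34 tilt 0.4524 F tool [-1.1  0.6  2.5] M [-0.03 -0.3  -0.08]
```

Call:
arm_command(
  increments=[
    {"linear": [-0.005,0,0],"dr": [0,0,0],"fingers": 0},
    {"linear": [-0.005,0,0],"dr": [0,0,0],"fingers": 0},
    {"linear": [-0.005,0,0],"dr": [0,0,0],"fingers": 0},
    {"linear": [-0.005,0,0],"dr": [0,0,0],"fingers": 0},
    {"linear": [-0.005,0,0],"dr": [0,0,0],"fingers": 0},
    {"linear": [-0.005,0,0],"dr": [0,0,0],"fingers": 0},
  ],
)

```text
time: 8.6
position: [0.5763, -0.0507, 0.1732]
orientation: [[-0.182, 0.979, -0.088], [0.881, 0.202, 0.428], [0.437, 0.0, -0.899]]
contact_force: [-0.3, 0.7, -1.7]
finger_gap: 0.0183
finger_force: 35.0
```

```bash
python3 -c "
from h import *
rel()"
```

```text
t 8.6 mm axial 34.0 lat -0.3 toolz -0.2 yaw -78.33 tilt 0.4524 F tool [-0.1 -0.1  1.9] M [-0.1  -0.29  0.01]
```

Call:
arm_command(
  increments=[
    {"linear": [-0.005,0,0],"dr": [0,0,0],"fingers": 0},
    {"linear": [-0.005,0,0],"dr": [0,0,0],"fingers": 0},
    {"linear": [-0.005,0,0],"dr": [0,0,0],"fingers": 0},
    {"linear": [-0.005,0,0],"dr": [0,0,0],"fingers": 0},
    {"linear": [-0.005,0,0],"dr": [0,0,0],"fingers": 0},
  ],
)

```text
time: 9.1
position: [0.5799, -0.0683, 0.1644]
orientation: [[-0.182, 0.979, -0.088], [0.881, 0.202, 0.428], [0.437, -0.0, -0.899]]
contact_force: [-0.5, 0.3, -1.6]
finger_gap: 0.0186
finger_force: 35.0
```

```bash
python3 -c "
from h import *
rel()"
```

```text
t 9.1 mm axial 54.0 lat -0.3 toolz -0.1 yaw -78.33 tilt 0.4524 F tool [-0.4 -0.5  1.6] M [-0.03 -0.33 -0.06]
```

Call:
arm_command(
  increments=[
    {"linear": [-0.005,0,0],"dr": [0,0,0],"fingers": 0},
    {"linear": [-0.005,0,0],"dr": [0,0,0],"fingers": 0},
    {"linear": [-0.005,0,0],"dr": [0,0,0],"fingers": 0},
    {"linear": [-0.005,0,0],"dr": [0,0,0],"fingers": 0},
    {"linear": [-0.005,0,0],"dr": [0,0,0],"fingers": 0},
    {"linear": [-0.005,0,0],"dr": [0,0,0],"fingers": 0},
  ],
)

```text
time: 9.7
position: [0.5843, -0.0894, 0.1539]
orientation: [[-0.182, 0.979, -0.088], [0.881, 0.202, 0.428], [0.437, -0.0, -0.899]]
contact_force: [-0.1, 0.2, -2.6]
finger_gap: 0.0183
finger_force: 35.0
```

```bash
python3 -c "
from h import *
rel()"
```

```text
t 9.7 mm axial 78.1 lat -0.3 toolz -0.1 yaw -78.33 tilt 0.4524 F tool [-0.9 -0.   2.4] M [-0.05 -0.3  -0.06]
```

Call:
arm_command(
  increments=[
    {"linear": [-0.003,0,0],"dr": [0,0,0],"fingers": 0},
    {"linear": [-0.003,0,0],"dr": [0,0,0],"fingers": 0},
    {"linear": [-0.002,0,0],"dr": [0,0,0],"fingers": 0},
    {"linear": [-0.002,0,0],"dr": [0,0,0],"fingers": 0},
    {"linear": [-0.002,0,0],"dr": [0,0,0],"fingers": 0},
  ],
)

```text
time: 10.2
position: [0.586, -0.0977, 0.1499]
orientation: [[-0.182, 0.979, -0.088], [0.881, 0.202, 0.428], [0.437, 0.0, -0.899]]
contact_force: [0.7, -0.3, -1.6]
finger_gap: 0.0186
finger_force: 35.0
```

```bash
python3 -c "
from h import *
rel()"
```

```text
t 10.2 mm axial 87.4 lat -0.3 toolz -0.2 yaw -78.32 tilt 0.4523 F tool [-1.1  0.7  1.2] M [-0.05 -0.3  -0.03]
```

Call:
arm_command(
  increments=[
    {"linear": [-0.002,0,0],"dr": [0,0,0],"fingers": 0},
    {"linear": [-0.002,0,0],"dr": [0,0,0],"fingers": 0},
    {"linear": [0,0,0],"dr": [0,0,0],"fingers": 0},
  ],
)

```text
time: 10.5
position: [0.5862, -0.0983, 0.1494]
orientation: [[-0.183, 0.979, -0.09], [0.879, 0.204, 0.432], [0.441, -0.0, -0.897]]
contact_force: [-3.0, 9.9, 4.0]
finger_gap: 0.0185
finger_force: 34.9
```

```bash
python3 -c "
from h import *
rel()"
```

```text
t 10.5 mm axial 88.3 lat -0.1 toolz 0.4 yaw -78.23 tilt 0.4570 F tool [11.  -0.9  0.9] M [0.17 1.5  0.01]
```

The collar is against the mouth, with 11 N axial at the expected depth. I'll hold for 0.4 s, then withdraw.

Call:
arm_command(
  increments=[
    {"linear": [-0.0005,0,0],"dr": [0,0,0],"fingers": 0},
    {"linear": [0,0,0],"dr": [0,0,0],"fingers": 0},
    {"linear": [0,0,0],"dr": [0,0,0],"fingers": 0},
    {"linear": [0,0,0],"dr": [0,0,0],"fingers": 0},
  ],
)

```text
time: 10.9
position: [0.5863, -0.0984, 0.1494]
orientation: [[-0.183, 0.979, -0.09], [0.878, 0.204, 0.432], [0.441, -0.0, -0.897]]
contact_force: [-4.2, 11.4, 6.8]
finger_gap: 0.0185
finger_force: 34.9
```

```bash
python3 -c "
from h import *
rel(); s=grab('side','side3');b=cv2.imread('pics/side3.png')
cv2.imwrite('pics/c3.png',cv2.resize(b[135:195,250:310],None,fx=9,fy=9,interpolation=cv2.INTER_CUBIC))"
```

```text
t 10.9 mm axial 88.4 lat -0.1 toolz 0.3 yaw -78.22 tilt 0.4572 F tool [13.7 -1.8 -0.8] M [0.11 1.78 0.05]
```

View pics/c3.png

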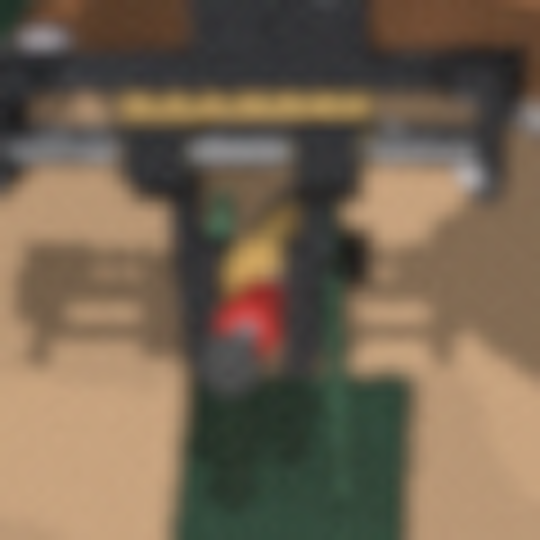

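The collar is seated on the tube end in the picture. Now I'll draw it straight out.

Call:
arm_command(
  increments=[
    {"linear": [0.006,0,0],"dr": [0,0,0],"fingers": 0},
    {"linear": [0.01,0,0],"dr": [0,0,0],"fingers": 0},
    {"linear": [0.015,0,0],"dr": [0,0,0],"fingers": 0},
    {"linear": [0.02,0,0],"dr": [0,0,0],"fingers": 0},
    {"linear": [0.02,0,0],"dr": [0,0,0],"fingers": 0},
    {"linear": [0.02,0,0],"dr": [0,0,0],"fingers": 0},
    {"linear": [0.02,0,0],"dr": [0,0,0],"fingers": 0},
    {"linear": [0.02,0,0],"dr": [0,0,0],"fingers": 0},
  ],
)

```text
time: 11.75
position: [0.5673, -0.0071, 0.1949]
orientation: [[-0.182, 0.979, -0.088], [0.881, 0.203, 0.428], [0.437, 0.0, -0.899]]
contact_force: [-0.5, 0.1, -2.3]
finger_gap: 0.0185
finger_force: 35.0
```

Call:
arm_command(
  increments=[
    {"linear": [0.02,0,0],"dr": [0,0,0],"fingers": 0},
    {"linear": [0.01,0,0],"dr": [0,0,0],"fingers": 0},
    {"linear": [0,0,0],"dr": [0,0,0],"fingers": 0},
    {"linear": [0,0,0],"dr": [0,0,0],"fingers": 0},
  ],
)

```text
time: 12.15
position: [0.5632, 0.0125, 0.2044]
orientation: [[-0.182, 0.979, -0.089], [0.881, 0.202, 0.428], [0.437, -0.0, -0.899]]
contact_force: [0.6, -0.4, -2.2]
finger_gap: 0.0183
finger_force: 35.0
```

```bash
python3 -c "
from h import *
rel()
yaw=np.radians(-78.3);R=frame(yaw,0);d=-R[:,0]
H=np.array([.431,.008,.092])-.165*d
plan(H+.018*R[:,2],R,16,0)"
```

```text
t 12.15 mm axial -37.6 lat -0.4 toolz -0.1 yaw -78.34 tilt 0.4522 F tool [-1.4  0.5  1.8] M [-0.1  -0.32 -0.02]
dist 0.016432464205124366 m/row  rot 1.6194797609985112 deg/row
{"linear": [0.009, -0.01, 0.016], "dr": [-0.0, -0.027, -0.0], "fingers": 0}
{"linear": [0.009, -0.01, 0.015], "dr": [-0.0, -0.027, -0.0], "fingers": 0}
{"linear": [0.009, -0.011, 0.015], "dr": [-0.0, -0.027, -0.0], "fingers": 0}
{"linear": [0.01, -0.01, 0.015], "dr": [-0.0, -0.027, -0.0], "fingers": 0}
{"linear": [0.011, -0.01, 0.014], "dr": [-0.0, -0.027, -0.0], "fingers": 0}
{"linear": [0.011, -0.01, 0.014], "dr": [-0.0, -0.027, -0.0], "fingers": 0}
{"linear": [0.011, -0.01, 0.014], "dr": [-0.0, -0.027, -0.0], "fingers": 0}
{"linear": [0.011, -0.011, 0.014], "dr": [-0.0, -0.027, -0.0], "fingers": 0}
{"linear": [0.012, -0.01, 0.013], "dr": [-0.0, -0.027, -0.0], "fingers": 0}
{"linear": [0.013, -0.01, 0.013], "dr": [-0.0, -0.027, -0.0], "fingers": 0}
{"linear": [0.012, -0.01, 0.012], "dr": [-0.0, -0.027, -0.0], "fingers": 0}
{"linear": [0.014, -0.01, 0.012], "dr": [-0.0, -0.027, -0.0], "fingers": 0}
{"linear": [0.013, -0.01, 0.012], "dr": [-0.0, -0.027, -0.0], "fingers": 0}
{"linear": [0.014, -0.011, 0.012], "dr": [-0.0, -0.027, -0.0], "fingers": 0}
{"linear": [0.014, -0.01, 0.011], "dr": [-0.0, -0.027, -0.0], "fingers": 0}
{"linear": [0.014, -0.01, 0.01], "dr": [-0.0, -0.027, -0.0], "fingers": 0}
```

Call:
arm_command(
  increments=[
    {"linear": [0.009,-0.01,0.016],"dr": [0,-0.027,0],"fingers": 0},
    {"linear": [0.009,-0.01,0.015],"dr": [0,-0.027,0],"fingers": 0},
    {"linear": [0.009,-0.011,0.015],"dr": [0,-0.027,0],"fingers": 0},
    {"linear": [0.01,-0.01,0.015],"dr": [0,-0.027,0],"fingers": 0},
    {"linear": [0.011,-0.01,0.014],"dr": [0,-0.027,0],"fingers": 0},
    {"linear": [0.011,-0.01,0.014],"dr": [0,-0.027,0],"fingers": 0},
    {"linear": [0.011,-0.01,0.014],"dr": [0,-0.027,0],"fingers": 0},
    {"linear": [0.011,-0.011,0.014],"dr": [0,-0.027,0],"fingers": 0},
  ],
)

```text
time: 12.95
position: [0.4798, 0.0907, 0.1385]
orientation: [[-0.196, 0.98, -0.045], [0.955, 0.201, 0.219], [0.223, -0.0, -0.975]]
contact_force: [0.8, 0.1, -2.1]
finger_gap: 0.0184
finger_force: 35.0
```

Call:
arm_command(
  increments=[
    {"linear": [0.012,-0.01,0.013],"dr": [0,-0.027,0],"fingers": 0},
    {"linear": [0.013,-0.01,0.013],"dr": [0,-0.027,0],"fingers": 0},
    {"linear": [0.012,-0.01,0.012],"dr": [0,-0.027,0],"fingers": 0},
    {"linear": [0.014,-0.01,0.012],"dr": [0,-0.027,0],"fingers": 0},
    {"linear": [0.013,-0.01,0.012],"dr": [0,-0.027,0],"fingers": 0},
    {"linear": [0.014,-0.011,0.012],"dr": [0,-0.027,0],"fingers": 0},
    {"linear": [0.014,-0.01,0.011],"dr": [0,-0.027,0],"fingers": 0},
    {"linear": [0.014,-0.01,0.01],"dr": [0,-0.027,0],"fingers": 0},
  ],
)

```text
time: 13.75
position: [0.3974, 0.1697, 0.0739]
orientation: [[-0.201, 0.98, -0.0], [0.98, 0.201, -0.001], [-0.001, -0.0, -1.0]]
contact_force: [0.4, -0.5, -2.4]
finger_gap: 0.0182
finger_force: 35.0
```

Call:
arm_command(
  increments=[
    {"linear": [0,0,0],"dr": [0,0,0],"fingers": 0},
    {"linear": [0,0,0],"dr": [0,0,0],"fingers": 0},
    {"linear": [0,0,0],"dr": [0,0,0],"fingers": 0},
    {"linear": [0,0,0],"dr": [0,0,0],"fingers": 0},
  ],
)

```text
time: 14.15
position: [0.3983, 0.1692, 0.0747]
orientation: [[-0.201, 0.98, 0.001], [0.98, 0.201, 0.0], [0.0, 0.001, -1.0]]
contact_force: [0.7, 0.5, -1.7]
finger_gap: 0.0184
finger_force: 35.0
```

```bash
python3 - <<'E'
from h import *
rel(); t=grab('top','top4');s=grab('side','side4')
st=arm.get_state();p,R=st['position'],st['orientation'];tip=p-.018*R[:,2]-.165*R[:,0]
print('tip',tip,proj(t,tip),proj(s,tip),'tail',proj(t,p-.018*R[:,2]+.087*R[:,0]),proj(s,p-.018*R[:,2]+.087*R[:,0]))
a=cv2.imread('pics/top4.png');b=cv2.imread('pics/side4.png')
K=lambda i,x,y,w,h,k:cv2.resize(i[y:y+h,x:x+w],None,fx=k,fy=k,interpolation=cv2.INTER_CUBIC)
cv2.imwrite('pics/c4.png',np.hstack([K(a,180,160,150,110,3),K(b,230,190,110,110,3)]))
E
```

```text
t 14.15 mm axial -211.8 lat -130.6 toolz 39.3 yaw -78.40 tilt 0.0002 F tool [0.4 0.8 1.7] M [-0.11 -0.   -0.  ]
tip [0.43123929 0.00773885 0.09257864] [272.52064147 223.92992031] [320.81546927 218.98087715] tail [162.17378979 248.8547708 ] [320.64632737 287.57999728]
```

View pics/c4.png

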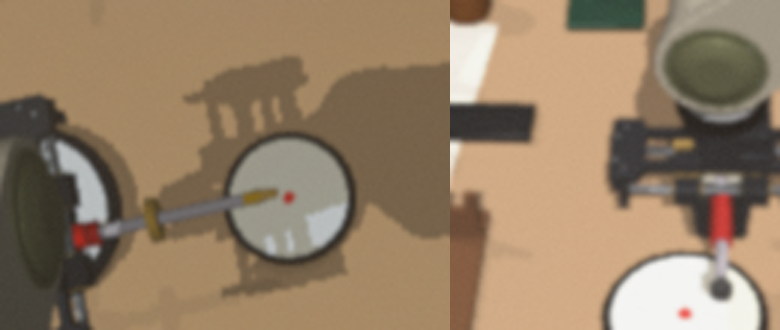

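The tip is at top pixel (272,224), where FK predicts (272.5,224). That puts it over the dot, about 80 mm above the disc, with the rod level and held. I'm handing the job in.

```bash
python3 -c "
from h import *
print(arm.job_done())"
```

```text
the job is handed in; nothing more can be done
None
```

I handed the job in at about 14 s of the 48 s limit. The gauge went into the tube until its collar stopped against the mouth, then came fully out, and is now held level with its tip about 80 mm above the red dot; the hand-in returned no verdict.

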